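Shut the yellow paint-cake box until its cover clicks

ROBOT

A 6-joint arm with a two-finger parallel gripper is mounted at the origin on the work surface. World frame = base frame: x ahead of the robot, y to its left, z up, the work surface at z = 0. Lengths are in m, angles in degrees, forces in N, time in s.
With the tool pointing down it reaches from about 0.375 to 0.9 m from the base axis. Payload 3.1 kg.
Tool frame: the origin (TCP) lies midway between the tips of the shut fingers; the grasp point (between the pads) lies 19 mm behind it; z points along the fingers, y is the direction in which the jaws open and shut (so a half turn about z gives the same grasp; the last joint's range is limited). The gripper opens to 87 mm and grips with 3 to 60 N. Pads are 19 mm wide; open, the fingers measure 117 mm over their backs; the gripper's body (75 mm by 190 mm) begins 51 mm behind the grasp point.
Start: joints at [65.976, 30.224, 82.088, -0, 67.689, -10.227], TCP at [0.149, 0.607, 0.223] pointing down, gripper open.
Joint ranges: [-176.69, 176.69], [-43.24, 126.21], [12.49, 139.97], [-82, 262], [0, 151.66], [-163.58, 163.58]. Speed limits (degrees/s): [159.86, 159.86, 180, 180, 180, 180].

INTERFACE

Orientations are given as a 3x3 rotation matrix whose columns are the frame's x, y, z axes.
In Python, from bench import status, viewer, close_job gives the robot as it stands. The module is installed in compiled form; this text tells all that it offers.
- The arm moves only by the shell command python3 -m jog 'ROWS'. ROWS is JSON, a list of rows, each a list of 7 numbers: the opening, from -1 (shut) to 1 (fully open), then the shift along the tool's x, y, z normalised to -1 to 1, where 1 is 500 mm, then the turn, a rotation vector about the tool's x, y, z normalised to -1 to 1, where 1 is 180 degrees. In form: [[claw, dx, dy, dz, ax, ay, az], ...]. A call has 1 to 10 rows; each row shifts and turns the pose as measured when the row begins, along the tool's axes as they then stand; what a row does not reach is not made up. A row lasts 1/12 s, in which the tool goes at most 41.7 mm and 7.16 degrees, less where a joint would pass 70% of its speed; a pose out of reach is approached as far as the arm can. A call with a number of a shift or a turn outside -1 to 1 is refused whole. A call with a gripper value outside its range is refused whole. The fingers move at their own pace and stop on an object; the grip force is fixed at half the most. Time passes only in rows, so rows that do not move let the fingers close. It gives the time, the measured TCP pose, the force and the opening at its end, in the units of the state.
- status.sense(): the state, without advancing time (a new reading comes with each control period).
- viewer.camera(name): name is "side" or "top"; returns the picture (384x512x3 uint8, red, green, blue); there is no depth.
- viewer.camera_info(name): a dict with "fovy" (degrees; the focal length in pixels is half the picture's height over the tangent of half this angle, whatever the lens; pixels are square), "cx", "cy" (the principal point, pixels), "view" (4x4, takes a point from world to camera coordinates). Camera axes: x right, y down, z forward; pixel columns grow to the right and rows downward; lengths in m; the calibration is good to about 2 mm. A picture is of the moment at which its call begins. camera_info takes no time and is no camera call.
- close_job(): hands the job in, once; it reports no verdict.
The state is a dict: "clock": time; "joint_pos": joint angles; "qd": joint speeds; "tau": joint torques, N m; "position": TCP position; "ee_rot": TCP orientation; "ft_force": force on the tool from outside, world axes, zero at the start; "moment": the same for the moment, N m; "grip_width": finger opening in m.
Only numpy, scipy, OpenCV 4.12 (cv2) and the standard library are available. Lean on these libraries where they do the work, as an engineer would, in place of code of your own. Each camera call takes 0.05 s, during which the arm holds its last target.

TASK

The yellow paint is finished with for today: slide the yellow cover of the paint box shut along its rails until its springy tab clicks over the ledge and the cover is fully home, then let go of it. Leave the blue box as it is, with its cover open.

Things in the scene. Friction and masses are not known exactly. Their poses are not given: they have to be found in the camera images.
- yellow_grip (a point): Centre of the upright grip bar amid the yellow cover: 14 mm thick along x, 50 mm wide along y, 32 mm tall, this point 16 mm above the cover's top face and 61 mm above the table. x runs along the rails the way the cover closes (towards world +x, within 30 degrees), z up. The cover is a plate 88 x 154 mm; its rails rise 6 mm above it, 39 mm or more to either side of the bar's middle.
- yellow_cover (a joint): How far the cover is open (m): 0 fully home on its hard stop, tab clicked; 0.09 fully open; starts 0.045 to 0.075. Push the bar so far along its +x. It slides with 1 N; in the last 14 mm the tab at its leading end rides over a black ledge (up to 9 N), tops it 6 mm from home and snaps down. The white box, 160 x 100 x 51 mm, is fixed to the table; yellow paint cakes show in its open far end.
- blue_grip (a point): The same point on the blue cover of a second box, of the same shape and sizes, also partly open, with blue paint cakes in it. To be left as it is. The yellow box may be the left one or the right one.

How it is judged (in metres and radians):
At the end, for the whole second after the job is handed in: The yellow cover is within 3 mm of fully home, which it reaches only with its tab clicked over the ledge; the blue cover is within 10 mm of where it was (value of joint yellow_cover below 0.003 m and distance of blue_grip from where it was at the start of the episode below 0.01 m); the robot touches nothing.
It fails at once if the blue cover is moved by more than 10 mm (distance of blue_grip from where it was at the start of the episode above 0.01 m).
It also fails if it takes over 29 s, if anything falls off the work surface, if the arm or the gripper's body presses on something with over 40 N, if the wrist force passes 120 N, or if a joint passes its speed limit or range.

## Working session

There is one attempt and no reset: what is moved stays moved. The work goes in short steps, Python scripts to look and compute and a shell command to move; the robot and the scene stay as the last step left them, time stands still between calls to the robot, and variables do not carry over. Pictures are saved under pics/ and viewed, and the job is handed in when it is done.

```bash
mkdir -p pics; python3 - <<'E'
from bench import status, viewer
import cv2,numpy as np
for n in("top","side"):
    cv2.imwrite(f"pics/{n}0.png",viewer.camera(n)[:,:,::-1]); i=viewer.camera_info(n); print(n,i["fovy"],i["cx"],i["cy"]);print(np.round(i["view"],4), [k for k in i])
s=status.sense();print(s["clock"],s["position"],np.round(s["ee_rot"],3),s["ft_force"],s["grip_width"])
E
```

```text
top 45.394073898505056 251.44313123379737 186.72795123774662
[[ 0.002  -1.      0.0074 -0.0108]
 [-0.9982 -0.0024 -0.0591  0.5809]
 [ 0.0591 -0.0072 -0.9982  0.9884]
 [ 0.      0.      0.      1.    ]] ['fovy', 'cx', 'cy', 'view']
side 50.54531445203493 251.89909816517363 185.9654520751974
[[ 0.917  -0.3985  0.0175 -0.549 ]
 [-0.2467 -0.6012 -0.7601  0.2024]
 [ 0.3134  0.6927 -0.6496  0.5883]
 [ 0.      0.      0.      1.    ]] ['fovy', 'cx', 'cy', 'view']
0.1 [0.14875365 0.606355   0.22168052] [[-0.971  0.238 -0.001]
 [ 0.238  0.971 -0.002]
 [ 0.    -0.002 -1.   ]] [-0.10222181  0.5738926  -0.61026436] 0.08707151213123038
```

View pics/top0.png

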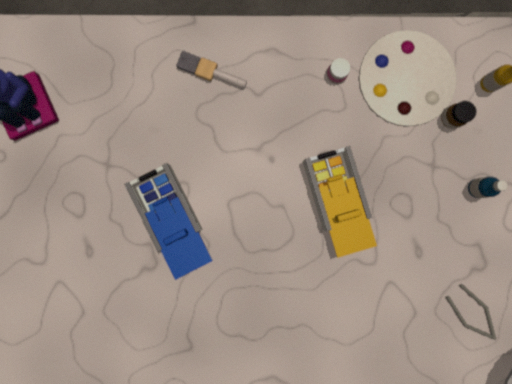

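View pics/side0.png

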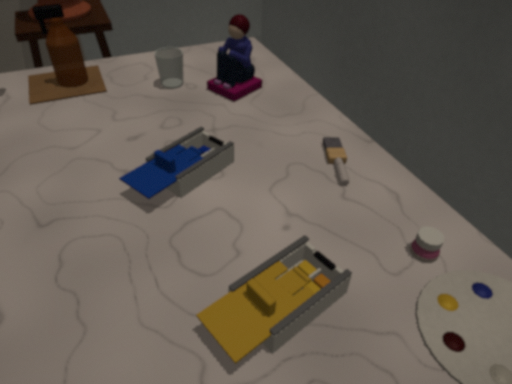

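The top view shows the yellow box on the right, with its bar near (347,214) and its far end near (326,155). The blue box is on the left, with its bar near (175,236). I'll enlarge the yellow box.

```bash
python3 - <<'E'
import cv2,numpy as np
a=cv2.imread("pics/top0.png")[140:265,290:385]; b=cv2.imread("pics/side0.png")[230:360,190:360]
a=cv2.resize(a,None,fx=4,fy=4,interpolation=cv2.INTER_CUBIC);cv2.imwrite("pics/tz.png",np.clip(a*1.3,0,255))
b=cv2.resize(b,None,fx=4,fy=4,interpolation=cv2.INTER_CUBIC);cv2.imwrite("pics/sz.png",np.clip(b*1.3,0,255))
E
```

```text
[ WARN:0@0.097] global loadsave.cpp:1063 imwrite_ Unsupported depth image for selected encoder is fallbacked to CV_8U.
```

View pics/tz.png

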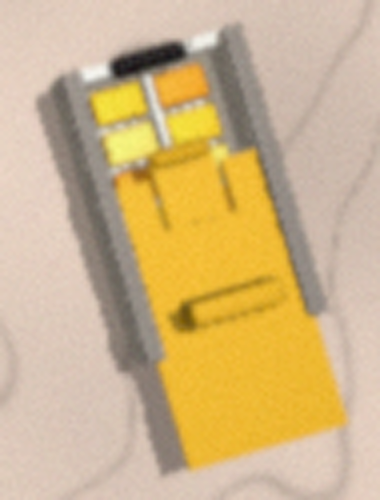

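View pics/sz.png

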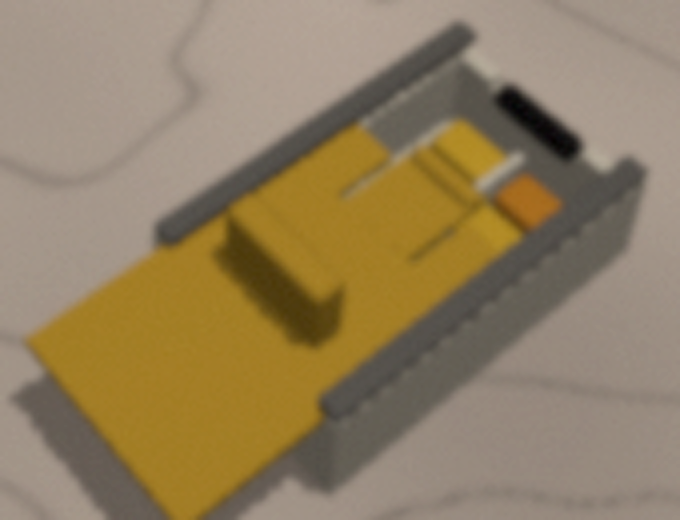

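```bash
cat > h.py <<'E'
from bench import viewer
import numpy as np
def back(n,u,v,z):
    i=viewer.camera_info(n);f=192/np.tan(np.radians(i["fovy"]/2));V=np.array(i["view"])
    d=V[:3,:3].T@np.array([(u-i["cx"])/f,(v-i["cy"])/f,1]);o=-V[:3,:3].T@V[:3,3]
    return o+d*(z-o[2])/d[2]
E
python3 - <<'E'
from h import *
T=lambda u,v,z:back("top",290+(u-1.5)/4,140+(v-1.5)/4,z)
S=lambda u,v,z:back("side",190+(u-1.5)/4,230+(v-1.5)/4,z)
pts={"T":(T,[("bar",237,303,.077),("barL",193,315,.077),("barR",282,289,.077),("rearL",188,470,.045),("rearR",347,423,.045),("railRfar",240,25,.051),("railRnear",323,308,.051),("railLfar",72,75,.051),("railLnear",152,362,.051),("ledgeL",112,67,.051),("ledgeR",185,48,.051)]),
"S":(S,[("barL",238,206,.077),("barR",333,291,.077),("rearL",26,341,.045),("rearR",186,520,.045),("railRfar",640,165,.051),("railRnear",332,405,.051),("railLfar",464,30,.051),("railLnear",165,234,.051)])}
for k,(f,l) in pts.items():
    D={n:f(u,v,z) for n,u,v,z in l}
    for n in D: print(k,n,np.round(D[n],4))
    print("barmid",(D["barL"]+D["barR"])/2)
    for a,b in(("railRnear","railRfar"),("railLnear","railLfar")):
        d=D[b]-D[a];print(np.degrees(np.arctan2(d[1],d[0])),np.linalg.norm(d))
    for a,b in(("barR","barL"),("rearR","rearL")):
        d=D[b]-D[a];print("y",np.degrees(np.arctan2(d[1],d[0]))-90,np.linalg.norm(d))
E
```

```text
T bar [ 0.5189 -0.2095  0.077 ]
T barL [ 0.5127 -0.1868  0.077 ]
T barR [ 0.5261 -0.2327  0.077 ]
T rearL [ 0.4307 -0.1896  0.045 ]
T rearR [ 0.4555 -0.2742  0.045 ]
T railRfar [ 0.6667 -0.2183  0.051 ]
T railRnear [ 0.5163 -0.2606  0.051 ]
T railLfar [ 0.6396 -0.1286  0.051 ]
T railLnear [ 0.4877 -0.17    0.051 ]
T ledgeL [ 0.644  -0.1499  0.051 ]
T ledgeR [ 0.6542 -0.1889  0.051 ]
barmid [ 0.51938844 -0.20974147  0.077     ]
15.709283369176775 0.15624472617009774
15.24038314242515 0.1574698998676056
y 16.287264027239743 0.04787959028012194
y 16.36033996405756 0.08810820150711819
S barL [ 0.5102 -0.1905  0.077 ]
S barR [ 0.5259 -0.2341  0.077 ]
S rearL [ 0.4304 -0.1925  0.045 ]
S rearR [ 0.4576 -0.2728  0.045 ]
S railRfar [ 0.6656 -0.2146  0.051 ]
S railRnear [ 0.5154 -0.2582  0.051 ]
S railLfar [ 0.6377 -0.1289  0.051 ]
S railLnear [ 0.4889 -0.1741  0.051 ]
barmid [ 0.51808768 -0.21231809  0.077     ]
16.16314453099508 0.15638696288524265
16.92984697668883 0.1554508315765736
y 19.785830948697537 0.046344483017221966
y 18.721730903910853 0.08480808776337613
```

Yellow bar: about (0.519, -0.2105), yaw about 16°, open about 60 mm. I'll shut the fingers, travel high, come down behind the bar, and push it.

```bash
python3 -m jog '[[-1,-0.068,-0.042,0,0,0,0],[-1,-0.068,-0.042,0,0,0,0],[-1,-0.068,-0.042,0,0,0,0],[-1,-0.068,-0.042,0,0,0,0],[-1,-0.068,-0.042,0,0,0,0],[-1,-0.068,-0.042,0,0,0,0],[-1,-0.068,-0.042,0,0,0,0],[-1,-0.068,-0.042,0,0,0,0],[-1,-0.068,-0.042,0,0,0,0],[-1,-0.068,-0.042,0,0,0,0]]'
cat >> h.py <<'E'
def go(x,y,z,yaw):
    from bench import status
    from scipy.spatial.transform import Rotation as Q
    s=status.sense();R=np.array(s["ee_rot"]);p=np.array(s["position"])
    c,n=np.cos(np.radians(yaw)),np.sin(np.radians(yaw))
    D=np.array([[-c,-n,0],[-n,c,0],[0,0,-1]])
    D=D.T.T
    r=Q.from_matrix(R.T@D).as_rotvec(degrees=True)
    print("clock",s["clock"],"p",np.round(p,4),"yaw_y",np.degrees(np.arctan2(R[1,1],R[0,1]))-90,"q",np.round(s["joint_pos"],0))
    print("tool shift mm",np.round(R.T@(np.array([x,y,z])-p)*1000,1),"units",np.round(R.T@(np.array([x,y,z])-p)/.5,4),"turn",np.round(r,2),"units",np.round(r/180,4),"F",np.round(s["ft_force"],1),"w",s["grip_width"])
E
python3 -c "
from h import *
go(.4805,-.2215,.2,16)"
```

```text
clock: 0.93
position: [0.4323, 0.3164, 0.2165]
ee_rot: [[-0.975, 0.222, -0.007], [0.222, 0.975, -0.002], [0.007, -0.003, -1.0]]
ft_force: [1.4, 0.6, -0.4]
grip_width: 0.0281
clock 0.9333 p [0.4323 0.3164 0.2165] yaw_y -12.814267669794802 q [ 24.  24.  95.   0.  61. -53.]
tool shift mm [-166.4 -513.7   17.1] units [-0.3328 -1.0275  0.0342] turn [ -0.09  -0.43 -28.81] units [-0.0005 -0.0024 -0.1601] F [ 1.4  0.6 -0.4] w 0.02806380539276891
```

```bash
python3 -m jog '[[-1,-0.025,-0.077,0,0,0,0],[-1,-0.025,-0.077,0,0,0,0],[-1,-0.025,-0.077,0,0,0,0],[-1,-0.025,-0.077,0,0,0,0],[-1,-0.025,-0.077,0,0,0,0],[-1,-0.025,-0.077,0,0,0,0],[-1,-0.025,-0.077,0,0,0,0],[-1,-0.025,-0.077,0,0,0,0],[-1,-0.025,-0.077,0,0,0,0],[-1,-0.025,-0.077,0,0,0,0]]'
python3 -m jog '[[-1,0,0,0,0,0,-0.035],[-1,0,0,0,0,0,-0.035],[-1,0,0,0,0,0,-0.035],[-1,0,0,0,0,0,-0.035],[-1,0,0,0,0,0,-0.02],[-1,0,0,0,0,0,0]]'
python3 -c "
from h import *
go(.4805,-.2215,.12,16)"
```

```text
clock: 1.77
position: [0.4731, -0.0979, 0.2145]
ee_rot: [[-0.975, 0.222, -0.003], [0.222, 0.975, 0.001], [0.003, 0.001, -1.0]]
ft_force: [1.4, -0.2, -0.6]
grip_width: 0.0005
clock: 2.27
position: [0.4738, -0.1109, 0.2129]
ee_rot: [[-0.96, -0.282, -0.003], [-0.282, 0.96, -0.002], [0.003, -0.001, -1.0]]
ft_force: [-0.8, -0.1, 0.1]
grip_width: 0.0007
clock 2.2667 p [ 0.4738 -0.1109  0.2129] yaw_y 16.35990821492969 q [ -26.   20.  102.   -0.   58. -133.]
tool shift mm [  24.4 -108.    93.1] units [ 0.0489 -0.2159  0.1861] turn [-0.04 -0.19  0.36] units [-0.0002 -0.0011  0.002 ] F [-0.8 -0.1  0.1] w 0.0007476378906214687
```

```bash
python3 -m jog '[[-1,0.016,-0.07,0,0,0,0],[-1,0.016,-0.07,0,0,0,0],[-1,0.016,-0.07,0.02,0,0,0],[-1,0,0,0.07,0,0,0],[-1,0,0,0.07,0,0,0],[-1,0,0,0.03,0,0,0],[-1,0,0,0,0,0,0]]'
python3 - <<'E'
from h import *
go(.4805,-.2215,.056,16)
import cv2
for n in("top","side"):
    a=viewer.camera(n)[:,:,::-1]; a=a[140:265,290:385] if n=="top" else a[220:360,190:360]
    cv2.imwrite(f"pics/{n}1.png",cv2.resize(a,None,fx=4,fy=4,interpolation=cv2.INTER_CUBIC))
E
```

```text
clock: 2.85
position: [0.4825, -0.2244, 0.1156]
ee_rot: [[-0.962, -0.271, 0.003], [-0.271, 0.962, -0.006], [-0.001, -0.007, -1.0]]
ft_force: [-0.5, -0.1, 0.0]
grip_width: 0.0001
clock 2.85 p [ 0.4825 -0.2244  0.1156] yaw_y 15.75111372859618 q [ -37.   32.  101.   -0.   46. -142.]
tool shift mm [ 1.3  3.8 59.6] units [0.0025 0.0075 0.1192] turn [-0.38  0.08 -0.25] units [-0.0021  0.0005 -0.0014] F [-0.5 -0.1  0. ] w 5.9222521431040215e-05
```

View pics/side1.png

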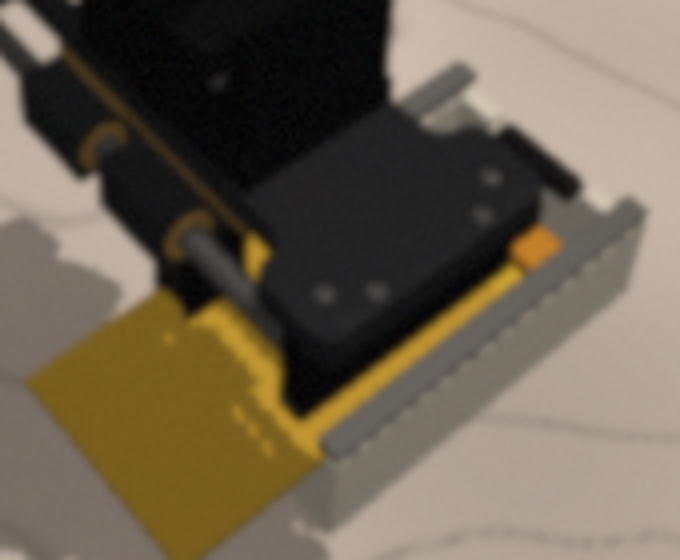

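The gripper body hides the bar in this side view. Only the plate's rear, around (150,420), and the right rail can be seen. By the measurements the fingers are about 21 mm clear behind the bar, so I'll come down.

```bash
python3 -m jog '[[-1,0,0.008,0.05,0,0,0],[-1,0,0,0.04,0,0,0],[-1,0,0,0.02,0,0,0],[-1,0,0,0,0,0,0]]'
python3 -c "
from h import *
go(.4995,-.216,.058,16)"
```

```text
clock: 3.28
position: [0.4884, -0.2235, 0.0679]
ee_rot: [[-0.962, -0.272, 0.018], [-0.273, 0.962, -0.017], [-0.013, -0.021, -1.0]]
ft_force: [-1.3, 0.0, 0.1]
grip_width: 0.0006
clock 3.2833 p [ 0.4884 -0.2235  0.0679] yaw_y 15.806574620556603 q [ -36.   37.  103.   -0.   39. -142.]
tool shift mm [-12.6   4.4   9.9] units [-0.0252  0.0089  0.0199] turn [-1.21  0.73 -0.19] units [-0.0067  0.004  -0.001 ] F [-1.3  0.   0.1] w 0.0005857162325839546
```

```bash
python3 -m jog '[[-1,0.01,0.009,0.02,-0.007,0.004,0],[-1,0,0,0.004,0,0,0],[-1,0,0,0,0,0,0]]'
python3 -c "
from h import *
go(.4995,-.216,.058,16)"
```

```text
clock: 3.53
position: [0.4843, -0.2213, 0.058]
ee_rot: [[-0.962, -0.273, 0.003], [-0.273, 0.962, -0.001], [-0.003, -0.002, -1.0]]
ft_force: [-0.3, -0.2, 0.5]
grip_width: 0.0003
clock 3.5333 p [ 0.4843 -0.2213  0.058 ] yaw_y 15.85784566791581 q [ -37.   38.  103.    0.   39. -143.]
tool shift mm [-16.1   1.    0.1] units [-0.0322  0.0019  0.0002] turn [-0.1   0.15 -0.14] units [-0.0005  0.0008 -0.0008] F [-0.3 -0.2  0.5] w 0.00028680498365248833
```

```bash
python3 -m jog '[[-1,-0.02,0,0,0,0,0],[-1,-0.02,0,0,0,0,0],[-1,-0.02,0,0,0,0,0],[-1,-0.02,0,0,0,0,0],[-1,-0.02,0,0,0,0,0]]'
python3 -c "
from h import *
go(.5595,-.200,.058,16)"
```

```text
clock: 3.95
position: [0.535, -0.2069, 0.06]
ee_rot: [[-0.962, -0.272, 0.001], [-0.272, 0.962, -0.001], [-0.001, -0.001, -1.0]]
ft_force: [0.1, -0.0, -0.0]
grip_width: 0.0006
clock 3.95 p [ 0.535  -0.2069  0.06  ] yaw_y 15.769684081964556 q [ -32.   40.   97.   -0.   44. -138.]
tool shift mm [-25.4  -0.1   2.1] units [-0.0509 -0.0001  0.0041] turn [-0.07  0.07 -0.23] units [-0.0004  0.0004 -0.0013] F [ 0.1 -0.  -0. ] w 0.0006163164740122511
```

```bash
python3 - <<'E'
from h import *
import cv2
for n in("top","side"):
    a=viewer.camera(n)[:,:,::-1]; a=a[130:275,270:400] if n=="top" else a[220:360,190:360]
    cv2.imwrite(f"pics/{n}2.png",cv2.resize(a,None,fx=4,fy=4,interpolation=cv2.INTER_CUBIC))
E
```

```text
(no output)
```

View pics/side2.png

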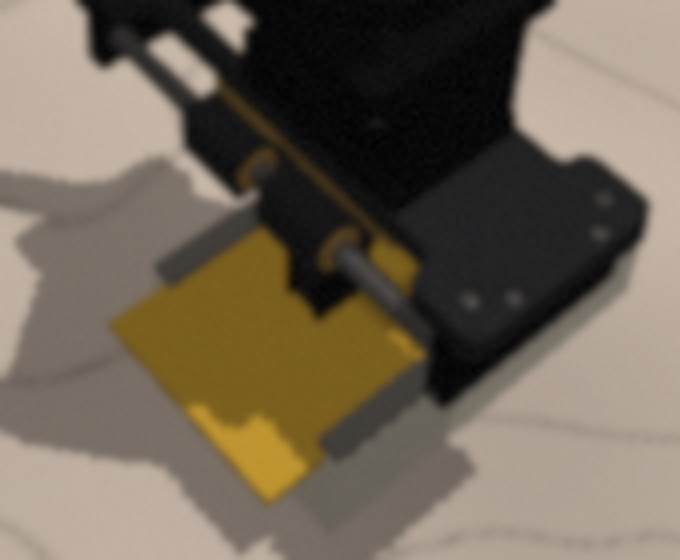

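View pics/top2.png

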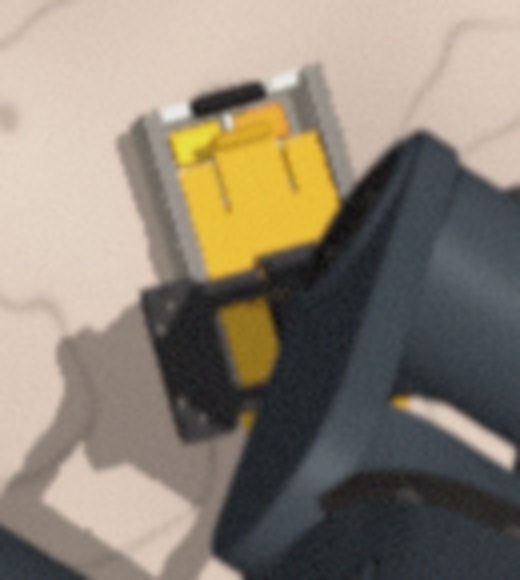

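The cover is sliding: its front edge is now near the paint cakes at about (240,150) in the top crop. I'll carry on, with smaller rows near the ledge.

```bash
python3 -m jog '[[-1,-0.016,0,0.004,0,0,0],[-1,-0.014,0,0,0,0,0],[-1,-0.012,0,0,0,0,0]]'; python3 -m jog '[[-1,-0.01,0,0,0,0,0],[-1,-0.01,0,0,0,0,0]]'
python3 -c "
from h import *
go(.5609,-.199,.058,16)"
```

```text
clock: 4.3
position: [0.5558, -0.2011, 0.0581]
ee_rot: [[-0.961, -0.275, -0.001], [-0.275, 0.961, -0.003], [0.002, -0.002, -1.0]]
ft_force: [-2.8, -1.5, 2.1]
grip_width: 0.0002
clock: 4.47
position: [0.5618, -0.1994, 0.058]
ee_rot: [[-0.96, -0.279, -0.012], [-0.279, 0.96, -0.004], [0.013, -0.001, -1.0]]
ft_force: [-22.4, -13.6, 13.7]
grip_width: 0.0004
clock 4.4667 p [ 0.5618 -0.1994  0.058 ] yaw_y 16.205199162062087 q [ -30.   41.   93.   -1.   47. -136.]
tool shift mm [0.8 0.6 0. ] units [0.0016 0.0013 0.0001] turn [-0.05 -0.75  0.2 ] units [-0.0003 -0.0041  0.0011] F [-22.4 -13.6  13.7] w 0.000372271618961938
```

```bash
python3 -m jog '[[-1,-0.006,0,0,0,0,0]]';python3 -m jog '[[-1,-0.008,0,0,0,0,0]]'; python3 -m jog '[[-1,-0.008,0,0,0,0,0]]'
```

```text
clock: 4.55
position: [0.5614, -0.1996, 0.0582]
ee_rot: [[-0.959, -0.281, -0.021], [-0.281, 0.96, -0.006], [0.021, 0.0, -1.0]]
ft_force: [-8.0, -4.8, 5.1]
grip_width: 0.0003
clock: 4.63
position: [0.5614, -0.1996, 0.0582]
ee_rot: [[-0.959, -0.283, -0.03], [-0.283, 0.959, -0.007], [0.03, 0.002, -1.0]]
ft_force: [-10.3, -7.1, 6.6]
grip_width: 0.0007
clock: 4.72
position: [0.5612, -0.1997, 0.0584]
ee_rot: [[-0.958, -0.285, -0.039], [-0.285, 0.958, -0.008], [0.04, 0.004, -0.999]]
ft_force: [-9.7, -6.7, 7.0]
grip_width: 0.0006
```

It has stalled at 12–29 N, well above the ledge's 9 N. I'll back off, rise and check.

```bash
python3 -m jog '[[-1,0.03,0,0,0,-0.012,0],[-1,0.03,0,0,0,0,0],[-1,0.01,0,-0.02,0,0,0],[-1,0,0,-0.08,0,0,0],[-1,0,0,-0.08,0,0,0],[-1,0,0.08,-0.04,0,0,0],[-1,0.08,0,0,0,0,0],[-1,0.08,0,0,0,0,0],[-1,0,0.08,0,0,0,0],[-1,0,0.08,0,0,0,0]]'
python3 - <<'E'
from h import *
import cv2
for n in("top","side"):
    a=viewer.camera(n)[:,:,::-1]; cv2.imwrite(f"pics/{n}3f.png",a);a=a[130:275,270:400] if n=="top" else a[220:360,190:360]
    cv2.imwrite(f"pics/{n}3.png",cv2.resize(a,None,fx=4,fy=4,interpolation=cv2.INTER_CUBIC))
E
```

```text
clock: 5.55
position: [0.4301, -0.1271, 0.1782]
ee_rot: [[-0.96, -0.28, 0.025], [-0.28, 0.96, -0.01], [-0.021, -0.017, -1.0]]
ft_force: [0.8, -0.0, 0.4]
grip_width: 0.0007
```

View pics/side3.png

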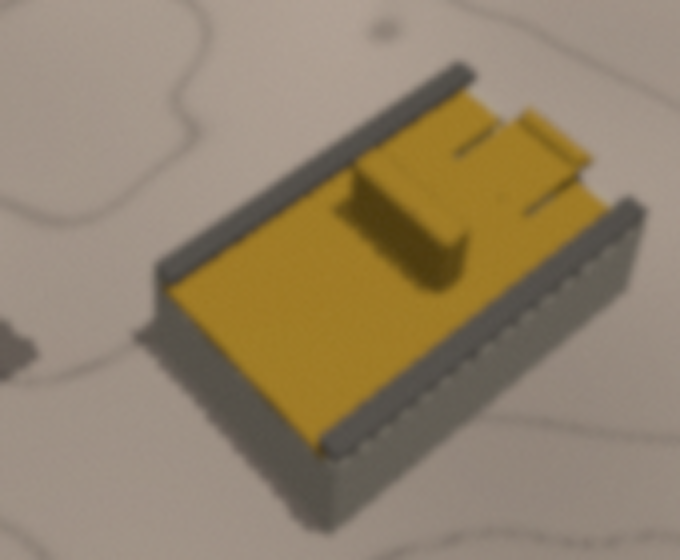

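View pics/top3.png

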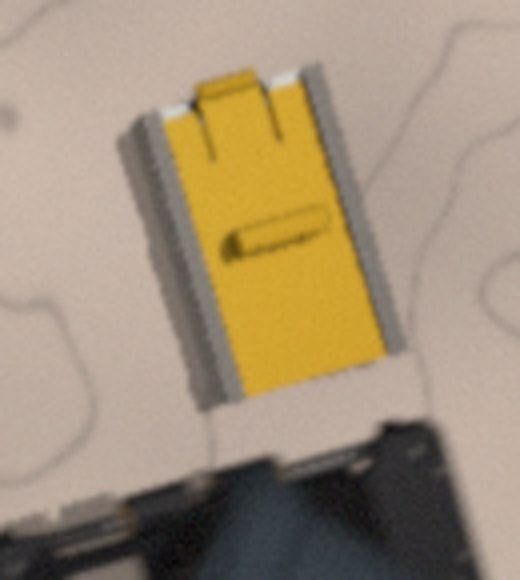

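Both views show the cover home: its rear edge is flush with the rail ends, and the tab (side crop about (555,140)) lies over the black ledge and hides it. I'll check the numbers and the blue cover.

```bash
python3 - <<'E'
from h import *
import cv2
T=lambda u,v,z:back("top",270+(u-1.5)/4,130+(v-1.5)/4,z)
S=lambda u,v,z:back("side",190+(u-1.5)/4,220+(v-1.5)/4,z)
x=np.array([np.cos(np.radians(16)),np.sin(np.radians(16)),0])
c=np.array([.5776,-.1944,0])
bT=(T(237,247,.077)+T(327,220,.077))/2
bS=(S(363,164,.077)+S(458,245,.077))/2
rear=(T(246,396,.045)+T(387,352,.045))/2; rails=(T(237,401,.051)+T(397,352,.051))/2; far=(T(152,117,.051)+T(316,67,.051))/2
fr=(T(165,118,.045)+T(302,83,.045))/2
for n,p in dict(barT=bT,barS=bS,rear=rear,rails=rails,far=far,front=fr).items(): print(n,np.round(p,4),"along from box centre",round(float((p-c)@x)*1000,1))
for n in("top","side"):
    a=cv2.imread(f"pics/{n}0.png");b=cv2.imread(f"pics/{n}3f.png")
    m=[]
    for i in(a,b):
        h=cv2.cvtColor(i,cv2.COLOR_BGR2HSV);k=cv2.inRange(h,(105,150,60),(125,255,255))
        if n=="top":k[:, :110]=0;k[:150]=0;k[:,260:]=0
        else:k[:120]=0;k[220:]=0;k[:,:110]=0;k[:,245:]=0
        M=cv2.moments(k,True);m.append((M["m00"],M["m10"]/M["m00"],M["m01"]/M["m00"]))
    print(n,np.round(m,2))
E
```

```text
barT [ 0.5752 -0.192   0.077 ] along from box centre -1.6
barS [ 0.574  -0.1974  0.077 ] along from box centre -4.3
rear [ 0.5024 -0.2161  0.045 ] along from box centre -78.3
rails [ 0.5012 -0.215   0.051 ] along from box centre -79.2
far [ 0.6521 -0.1724  0.051 ] along from box centre 77.6
front [ 0.6483 -0.1731  0.045 ] along from box centre 73.8
top [[3028.    175.11  232.69]
 [3013.    175.11  232.8 ]]
side [[1780.    162.08  169.97]
 [  99.    165.82  166.76]]
```

View pics/top3f.png

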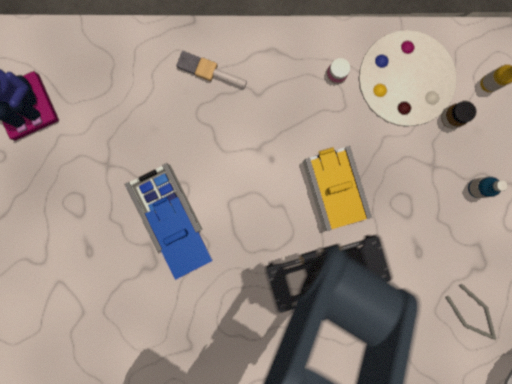

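The measurements put the cover home to within a few mm, and the blue cover hasn't moved: its top-view centroid is the same to 0.1 px. The side view of it is hidden by the arm. Measurement error could still hide a stall on the ledge, and there is plenty of time, so I'll do one firm confirming push.

```bash
python3 -c "
from h import *
go(.535,-.2065,.12,16)"
```

```text
clock 5.65 p [ 0.4263 -0.1214  0.1774] yaw_y 16.695549207997814 q [ -31.   20.  111.    0.   48. -138.]
tool shift mm [ -78.7 -112.1   59.7] units [-0.1575 -0.2243  0.1194] turn [-0.56  0.9   0.7 ] units [-0.0031  0.005   0.0039] F [-0.5  0.1 -0.7] w 0.0007836949923189084
```

```bash
python3 -m jog '[[-1,-0.048,-0.06,0,-0.003,0.005,0.004],[-1,-0.052,-0.06,0,0,0,0],[-1,-0.04,-0.06,0.02,0,0,0],[-1,-0.01,-0.04,0.04,0,0,0],[-1,0,0,0.04,0,0,0],[-1,0,0,0,0,0,0]]'
python3 -c "
from h import *
go(.540,-.2055,.056,16)"
```

```text
clock: 6.15
position: [0.538, -0.2071, 0.1312]
ee_rot: [[-0.96, -0.281, 0.011], [-0.281, 0.96, -0.005], [-0.009, -0.008, -1.0]]
ft_force: [-1.4, 0.9, -0.2]
grip_width: 0.0007
clock 6.15 p [ 0.538  -0.2071  0.1312] yaw_y 16.29139376933483 q [ -32.   33.   95.    0.   52. -139.]
tool shift mm [-1.7  1.6 75.2] units [-0.0035  0.0032  0.1504] turn [-0.46  0.52  0.29] units [-0.0025  0.0029  0.0016] F [-1.4  0.9 -0.2] w 0.00067637136940435
```

```bash
python3 -m jog '[[-1,0.006,0,0.06,-0.002,0.003,0],[-1,0.006,0,0.05,0,0.003,0],[-1,0,0,0.03,0,0,0],[-1,0,0,0,0,0,0]]'
python3 -c "
from h import *
go(.5612,-.1995,.056,16)"
```

```text
clock: 6.48
position: [0.5391, -0.2121, 0.0635]
ee_rot: [[-0.96, -0.281, 0.001], [-0.281, 0.96, -0.01], [0.002, -0.01, -1.0]]
ft_force: [0.2, 0.2, 0.0]
grip_width: 0.0008
clock 6.4833 p [ 0.5391 -0.2121  0.0635] yaw_y 16.32721211103174 q [ -32.   39.   96.   -1.   44. -138.]
tool shift mm [-24.7   6.    7.4] units [-0.0495  0.0119  0.0148] turn [-0.56 -0.13  0.33] units [-0.0031 -0.0007  0.0018] F [0.2 0.2 0. ] w 0.000779111009694448
```

```bash
python3 -m jog '[[-1,-0.01,0.011,0.012,-0.003,0,0.002],[-1,-0.016,0,0,0,0,0],[-1,-0.01,0,0,0,0,0],[-1,-0.01,0,0,0,0,0]]'
python3 -m jog '[[-1,-0.016,0,0,0,0,0]]'; python3 -m jog '[[-1,-0.024,0,0,0,0,0]]';python3 -m jog '[[-1,-0.03,0,0,0,0,0]]'
```

```text
clock: 6.82
position: [0.562, -0.1999, 0.061]
ee_rot: [[-0.961, -0.276, -0.002], [-0.276, 0.961, -0.002], [0.002, -0.001, -1.0]]
ft_force: [-16.8, -11.8, -5.1]
grip_width: 0.0007
clock: 6.9
position: [0.5622, -0.1997, 0.0611]
ee_rot: [[-0.959, -0.283, -0.02], [-0.283, 0.959, -0.006], [0.021, 0.0, -1.0]]
ft_force: [-31.1, -22.3, 5.5]
grip_width: 0.0004
clock: 6.98
position: [0.562, -0.1998, 0.0613]
ee_rot: [[-0.955, -0.292, -0.048], [-0.292, 0.957, -0.011], [0.049, 0.003, -0.999]]
ft_force: [-34.2, -23.2, 15.6]
grip_width: 0.0004
clock: 7.07
position: [0.5617, -0.1999, 0.0616]
ee_rot: [[-0.951, -0.299, -0.082], [-0.299, 0.954, -0.017], [0.083, 0.008, -0.997]]
ft_force: [-37.3, -22.7, 18.9]
grip_width: 0.0005
```

Pushing with 43 N, the cover holds rigidly at the same place (TCP x about 0.562), so it is on its hard stop. I'll retreat.

```bash
python3 -m jog '[[-1,0.03,0,0,0,-0.02,0],[-1,0.03,0,0,0,-0.008,0],[-1,0.01,0,-0.02,0,0,0],[-1,0,0,-0.08,0,0,0],[-1,0,0,-0.08,0,0,0],[-1,0.04,0,-0.04,0,0,0],[-1,0.07,0,0,0,0,0],[-1,0.07,0,0,0,0,0],[-1,0,0,0,0,0,0],[-1,0,0,0,0,0,0]]'
python3 - <<'E'
from h import *
import cv2
a=viewer.camera("top")[:,:,::-1]; b=viewer.camera("side")[:,:,::-1][220:360,190:360]
cv2.imwrite("pics/top4.png",a);cv2.imwrite("pics/side4.png",cv2.resize(b,None,fx=4,fy=4,interpolation=cv2.INTER_CUBIC))
E
```

```text
clock: 7.9
position: [0.4475, -0.245, 0.1939]
ee_rot: [[-0.953, -0.304, 0.016], [-0.304, 0.953, -0.01], [-0.012, -0.014, -1.0]]
ft_force: [-0.2, -0.4, 0.0]
grip_width: 0.0004
```

View pics/top4.png

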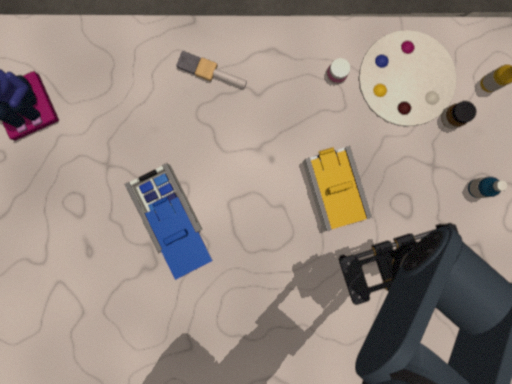

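View pics/side4.png

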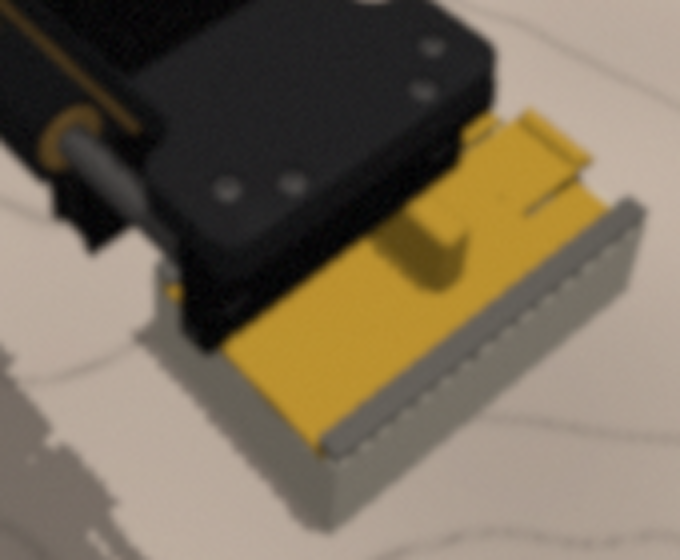

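The yellow cover is shut: its tab sits at (555,140) in the side crop, the same place as before the second push, and its bar is at about (341,188) in the top view. The blue box, with its bar at about (175,236), is unchanged, and the gripper is clear of everything.

```bash
python3 -c "
from bench import close_job
print(close_job())"
```

```text
the job is handed in; nothing more can be done
None
```

I pushed the yellow cover shut from behind its bar with closed fingers, backed off, and handed the job in at about 8 s of the 29 s allowed.

- **Yellow cover:** I pushed it again with up to about 47 N and it didn't move, with the tool stopping at the same spot (x about 0.562 m). That is well above the 9 N needed to clear the ledge, so I take it to be on its hard stop. The pictures agree: the rear edge is flush with the rail ends and the tab covers the ledge.
- **Blue cover:** it hasn't moved in the top view (0.1 px shift after the first push, and it looks the same in the last picture). The arm blocked the side view, so I couldn't check it from there.
- **Robot:** it ended about 19 cm above the table, touching nothing, with a force reading near zero.
- **Disagreement:** the two cameras put the closed bar 1.6 mm and 4.3 mm short of the box's estimated centre. That is too coarse to confirm the 3 mm limit, so that conclusion rests on the push test.

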